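# Hold the rail under the bench drill

### The arm

A 7-joint arm with a two-finger parallel gripper is mounted at the origin on the work surface. World frame = base frame: x ahead of the robot, y to its left, z up, the work surface at z = 0. Lengths are in m, angles in rad, forces in N, time in s.
With the tool pointing down it reaches from about 0.4 to 0.925 m from the base axis. Payload 4.1 kg.
Tool frame: the origin (TCP) lies between the finger pads; the fingertips stand bot.finger_overhang ahead of it and the grasp point (between the pads) lies 2 mm behind it (bot.finger_overhang is the distance from the TCP to the fingertips, in m); z points along the fingers, y is the direction in which the jaws open and shut (so a half turn about z gives the same grasp; the last joint's range is limited). The gripper opens to 85 mm and grips with 20 to 120 N. Pads are 22 mm wide; open, the fingers measure 114 mm over their backs; the gripper's body (76 mm by 85 mm) begins 54 mm behind the grasp point. The pads swing forward as they close: fully open they stand 13 mm farther back than shut.
Start: joints at [-1.349, 0.398, 0.045, 1.537, -0.019, 1.207, -0.051], TCP at [0.205, 0.617, 0.248] pointing down, gripper open.
Joint ranges: [-2.82, 2.82], [-0.49, 2.23], [-1.37, 1.46], [0, 2.46], [-1.36, 4.5], [0.23, 2], [-2.94, 2.94]. Speed limits (rad/s): [2.57, 2.57, 3.14, 3.14, 3.14, 3.14, 3.14].

### API

Orientations are given as a unit quaternion [x, y, z, w].
In Python, from plant import sensors, snapshot, close_job, bot gives the robot as it stands.
- The arm moves only by the shell command python3 -m jog 'ROWS'. ROWS is JSON, a list of rows, each an object of numbers: "tx", "ty", "tz": the shift along the tool's x, y, z in cm; "spin": the turn about the tool's z in degrees; "grip": the opening, from 0 (shut) to 1 (fully open). In form: [{"tx": .., "ty": .., "tz": .., "spin": .., "grip": ..}, ...]. A call has exactly 10 rows; each row is the pose to reach, as a shift and turn from the pose commanded when the call began, along the tool's axes at that moment; what a row does not reach only later rows make up. A row lasts 1/10 s, in which the tool goes at most 50 mm and 8.59 degrees, less where a joint would pass 70% of its speed; a pose out of reach is approached as far as the arm can. A call with a gripper value outside its range is refused whole. The fingers move at their own pace and stop on an object; the grip force is fixed at half the most. Time passes only in rows, so rows that repeat a pose let the fingers close, or fill a call up. It gives the time, the measured TCP pose, the force and the opening at its end, in the units of the state.
- sensors.sense(): the state, without advancing time (a new reading comes with each control period).
- snapshot(name): name is "side" or "top"; returns a dict with "image" (400x640x3 uint8, red, green, blue), "fovy" (degrees; the focal length in pixels is half the picture's height over the tangent of half this angle, whatever the lens; pixels are square), "cx", "cy" (the principal point, pixels), "extrinsics" (4x4, takes a point from world to camera coordinates). Camera axes: x right, y up, looking along -z (the intrinsics and any distortion apply to the point x, -y, -z); pixel columns grow to the right and rows downward; lengths in m; the calibration is good to about 2 mm. A picture is of the moment at which its call begins. There is no depth.
- close_job(): hands the job in, once; it reports no verdict.
The state is a dict: "time_s": time; "joints": joint angles; "qd": joint speeds; "effort": joint torques, N m; "position": TCP position; "orientation": TCP orientation; "force": force on the tool from outside, world axes, zero at the start; "moment": the same for the moment, N m; "opening": finger opening in m.
Only numpy, scipy, OpenCV 4.12 (cv2) and the standard library are available. Lean on these libraries where they do the work, as an engineer would, in place of code of your own. Each camera call takes 0.05 s, during which the arm holds its last target. There are 200 camera calls.

### The job

The white plastic rail is to be drilled at its pencilled cross: slide it on the drill's plywood table until its straight back edge lies flush along the fence and the cross sits right under the tip of the drill bit. Then hold it there for drilling with the gripper's fingers, in one firm diagonal push, best on its sloped front edge, that presses it down onto the table and back against the fence at once (a good kilo each way); finish while still pushing, without letting go. Nothing may knock the bit or the drill's head, and the things standing around on the bench are to be left alone.

Things in the scene. Friction and masses are not known exactly. Their poses are not given: they have to be found in the camera images.
- drill: Small bench drill, switched off, bolted to the bench, never moves in a run. Origin on the bench top straight below the bit; its x runs along the fence, z up; the column stands at y = -140 mm, so -y points from the bit to fence and column. A steel column 25 mm thick and 370 mm tall stands on its foot.
- drill_head: The drill's grey head with motor and chuck, on the column; origin and axes as the drill's. 78 mm wide in x (39 mm either side of the bit; feed spokes reach 60 mm on the +x side, a lock ball 61 mm on the -x side at y = -140 mm), from 46 mm before the bit back past the column; underside 195 mm, top 305 mm above the bench. Quill and chuck, 34 mm thick, hang down to 117 mm above the bench.
- drill_table: The drill's plywood table, fixed to the drill, 370 x 210 x 18 mm, axes as the drill's. Origin on its flat top face straight below the bit, 43 mm above the bench. The top reaches from x = -240 to +130 mm and from y = -70 to +140 mm. The whole top is well supported from below.
- fence: The straight aluminium fence fixed on the drill table, 370 mm long, 26 mm thick, standing 30 mm above the table top; axes as the drill's. Origin on its working face (which looks to +y) at table-top height, level with the bit; the face runs from x = -240 to +130 mm and lies 25 mm behind the bit's axis (at y = -25 mm of the drill).
- drill_bit: The 6 mm drill bit, fixed and not turning, 42 mm long, pointing straight down. Origin at its tip, 37 mm above the drill table (12 mm above the rail's top face when the rail lies under it).
- bit_tip (a point): The tip of the drill bit.
- bar: The rail: solid white plastic, 300 (its x) x 50 (y) x 25 mm, loose, about 0.32 kg. Origin: centre of underside. Back (-y) face upright; front (+y) face upright to 12 mm height, then a 45 degree slope to the top (y 25 to 12 mm). Starts flat on the drill table, +x end towards the bit, turned up to 0.12 rad, back middle 40 mm or more off the fence. Slides easily there (friction about 0.25).
- cross (a point): The pencilled cross on the rail's top face: thin dark lines 30 mm (along x) and 22 mm (along y) that cross 25 mm from its +x end, midway in its width (rail frame x = +125, y = 0, z = 25 mm). With the back face flush on the fence the cross is in line with the bit; only its place along the fence is left to find.
- tube_rack: Bystander: white plastic tube rack with a few capped tubes, 204 x 72 mm, 102 mm tall over the caps. Origin at the centre of its underside.
- beaker: Bystander: glass beaker, 70 mm wide, 95 mm tall. Origin at the centre of its underside.
- calculator: Bystander: black pocket calculator, 160 x 80 x 14 mm, lying flat. Origin at the centre of its underside.
- jar: Bystander: white plastic jar with a red cap, 72 mm wide, about 120 mm tall. Origin at the centre of its underside.

How it is judged:
By the outcome, as a careful person would: the job done as asked, in the order asked, and still so for the second after the job is handed in, while the arm keeps its last pose, push and grip.
It also fails if it takes over 48 s, if anything falls off the work surface, if the arm or the gripper's body presses on something with over 40 N, if the wrist force passes 120 N, or if a joint passes its speed limit or range.

## Working session

There is one attempt and no reset: what is moved stays moved. The work goes in short steps, Python scripts to look and compute and a shell command to move; the robot and the scene stay as the last step left them, time stands still between calls to the robot, and variables do not carry over. Pictures are saved under pics/ and viewed, about 8 in all and at most 12, crops included, and the job is handed in when it is done.

```bash
ls; mkdir -p pics; python3 - <<'E'
from plant import sensors, snapshot, bot
import cv2
s=sensors.sense();print(s, bot.finger_overhang, [a for a in dir(bot) if a[0]!='_'])
for n in("side","top"):
    d=snapshot(n);cv2.imwrite(f"pics/{n}0.png",d["image"][:,:,::-1]);print(n,{k:v for k,v in d.items() if k!="image"})
E
```

```text
pics
{'time_s': 0.0, 'joints': array([-1.34897875,  0.39920865,  0.04504062,  1.53791067, -0.01871842,
        1.2068853 , -0.05070528]), 'qd': array([ 1.10376875e-03, -1.00815033e-03, -3.51229325e-04,  1.50116668e-04,
       -1.57953502e-03, -2.65841800e-03, -7.71092198e-07]), 'effort': array([-5.05657081e-04, -4.75121355e+01,  1.36447024e+00, -2.54224563e+01,
        1.15376059e-02,  9.34852258e-03,  4.87707879e-06]), 'position': array([0.20475635, 0.61626198, 0.24723916]), 'orientation': array([ 1.59675545e-01,  9.87169048e-01, -9.90274983e-04, -9.76489045e-05]), 'force': array([-0.06302058, -0.00344445, -0.27846715]), 'moment': array([ 0.02846211, -0.00942266, -0.0091965 ]), 'opening': 0.08540860185769171} 0.017 ['Unreachable', 'finger_overhang']
side {'fovy': 43.65547598559691, 'cx': 328.86151524294644, 'cy': 208.75148644032726, 'extrinsics': array([[-0.9978535 , -0.06532132, -0.00463872,  0.54919654],
       [ 0.04785234, -0.77568531,  0.62930314, -0.07742035],
       [-0.04470509,  0.62773037,  0.77714608, -1.4444563 ],
       [ 0.        ,  0.        ,  0.        ,  1.        ]])}
top {'fovy': 44.114512091984, 'cx': 312.13926832669193, 'cy': 195.62012761769657, 'extrinsics': array([[-0.00210214, -0.99998513, -0.00503228,  0.01246639],
       [ 0.99262027, -0.00269675,  0.12123417, -0.53449113],
       [-0.12124594, -0.00474029,  0.99261118, -1.30720416],
       [ 0.        ,  0.        ,  0.        ,  1.        ]])}
```

View pics/side0.png

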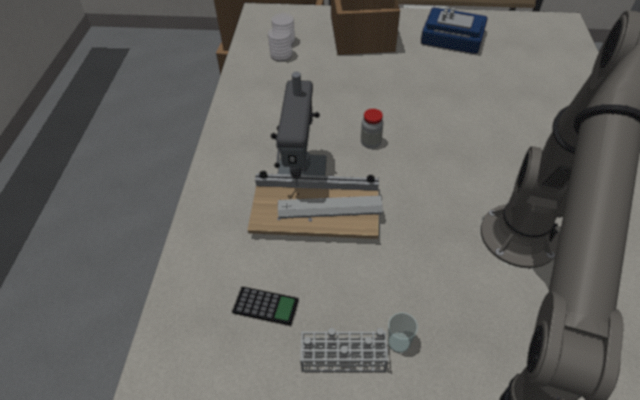

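View pics/top0.png

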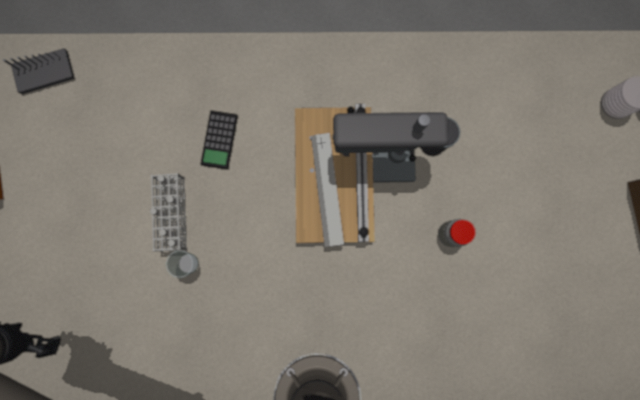

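The side view shows the drill at (295,130), with the rail on the table from (280,208) to (382,205). In the top view the rail runs from (321,137) to (335,247), the table spans 296–374 × 107–245, and the cross is near (321,142). The drill axes roughly match the world axes. Next I'll measure by ray casting.

```bash
cat > h.py <<'E'
import numpy as np, cv2
from plant import sensors, snapshot
def ray(d,p):
    f=200/np.tan(np.radians(d["fovy"])/2);E=d["extrinsics"];R=E[:3,:3]
    v=R.T@np.array([(p[0]-d["cx"])/f,-(p[1]-d["cy"])/f,-1.]);return -R.T@E[:3,3],v
def onplane(d,p,z):
    c,v=ray(d,p);return c+v*(z-c[2])/v[2]
def proj(d,P):
    f=200/np.tan(np.radians(d["fovy"])/2);E=d["extrinsics"];q=E[:3,:3]@np.array(P)+E[:3,3]
    return np.array([d["cx"]+f*q[0]/-q[2],d["cy"]-f*q[1]/-q[2]])
def tri(a,pa,b,pb):
    c1,v1=ray(a,pa);c2,v2=ray(b,pb);t=np.linalg.lstsq(np.c_[v1,-v2],c2-c1,rcond=None)[0]
    x1=c1+v1*t[0];x2=c2+v2*t[1];return (x1+x2)/2,np.linalg.norm(x1-x2)
E
python3 - <<'E'
from h import *
for n,(u0,u1,v0,v1) in dict(top=(285,385,95,255),side=(235,395,150,250)).items():
    d=snapshot(n);im=d["image"]
    hsv=cv2.cvtColor(im,cv2.COLOR_RGB2HSV)
    m=np.zeros(hsv.shape[:2],np.uint8);m[v0:v1,u0:u1]=255
    wood=cv2.inRange(hsv,(8,80,60),(22,255,255))&m
    p=np.argwhere(wood)[:,::-1].astype(np.float32)
    r=cv2.minAreaRect(p);print(n,"wood",r)
    for c in cv2.boxPoints(r):print(c,onplane(d,c,.043))
    w=cv2.inRange(hsv,(0,0,125),(180,60,255))&m
    cs,_=cv2.findContours(w,cv2.RETR_EXTERNAL,cv2.CHAIN_APPROX_NONE)
    for c in sorted(cs,key=cv2.contourArea)[-4:]:
        print(" white",cv2.contourArea(c),cv2.boundingRect(c))
    k=3.6 if n=="top" else 5
    crop=cv2.resize(im[v0:v1,u0:u1,::-1],None,fx=k,fy=k,interpolation=cv2.INTER_CUBIC)
    cv2.imwrite(f"pics/{n}1.png",crop)
a=cv2.imread("pics/top1.png");print(a.shape)
b=cv2.imread("pics/side1.png")
E
```

```text
top wood ((334.15460205078125, 174.93402099609375), (134.48635864257812, 77.44538879394531), 89.5060806274414)
[294.8537  108.02714] [0.77631668 0.05820796 0.043     ]
[372.2962   107.359535] [ 0.77743174 -0.15489821  0.043     ]
[373.4555  241.84091] [ 0.40890043 -0.15176426  0.043     ]
[296.013   242.50851] [0.40759244 0.05433013 0.043     ]
 white 97.5 (357, 184, 5, 44)
 white 106.0 (364, 184, 5, 44)
 white 1379.0 (314, 133, 30, 113)
 white 3642.5 (285, 95, 100, 160)
side wood ((313.7701416015625, 211.36241149902344), (128.13858032226562, 46.25804901123047), 2.3662476539611816)
[248.80057 231.82648] [0.77141742 0.06630314 0.043     ]
[250.71042 185.60788] [ 0.79449669 -0.10633417  0.043     ]
[378.73972 190.89835] [ 0.40738937 -0.10881905  0.043     ]
[376.82986 237.11694] [0.41224786 0.06232849 0.043     ]
 white 0.0 (276, 179, 1, 1)
 white 0.0 (268, 179, 4, 1)
 white 0.0 (330, 177, 1, 1)
 white 6199.5 (235, 150, 160, 100)
(576, 360, 3)
```

View pics/top1.png

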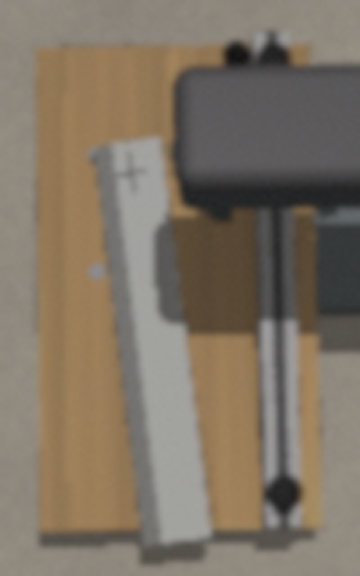

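View pics/side1.png

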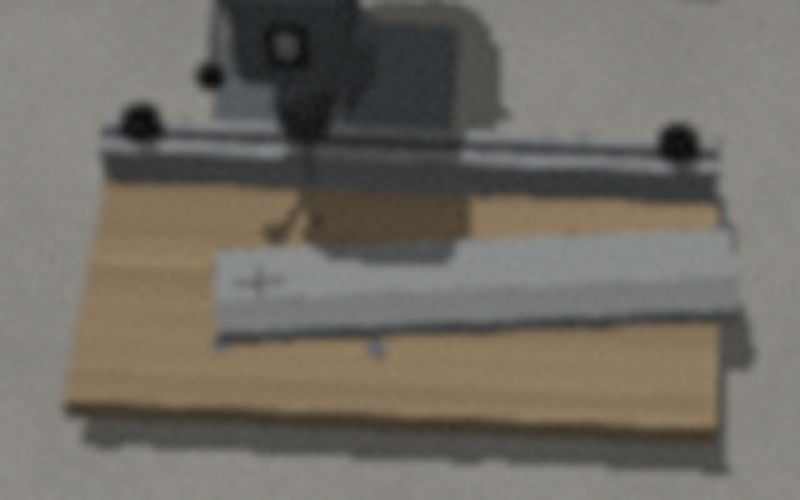

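```bash
python3 - <<'E'
from h import *
t=snapshot("top");s=snapshot("side")
T=lambda u,v:(285+u/3.6,95+v/3.6); S=lambda u,v:(235+u/5,150+v/5)
o=lambda *a:print(*[np.round(x,4) for x in a])
print("cross tri");o(*tri(t,T(130.5,173),s,S(258,281)),onplane(t,T(130.5,173),.068),onplane(s,S(258,281),.068))
print("fence foot side z.043");o(onplane(s,S(107,182),.043),onplane(s,S(717,200),.043))
print("fence face top edge top-cam z.073");o(onplane(t,T(257,340),.073),onplane(t,T(263,525),.073))
print("fence face top edge side-cam");o(onplane(s,S(105,152),.073),onplane(s,S(717,163),.073))
print("bit tip");o(onplane(s,S(306,182),.080))
print("table front edge top");o(onplane(t,T(38,46),.043),onplane(t,T(41,530),.043))
print("table front edge side");o(onplane(s,S(67,405),.043),onplane(s,S(716,428),.043))
print("rail top corners top z.068: back far, back near, ridge far, ridge near");o(*[onplane(t,T(*p),.068) for p in((160,137),(212,538),(110,143),(160,544))])
print("rail top side: back far, back near, ridge far, near");o(*[onplane(s,S(*p),.068) for p in((216,252),(730,231),(217,306),(736,278))])
E
```

```text
cross tri
[ 0.6723 -0.0137  0.0666] 0.0002 [ 0.6719 -0.0137  0.068 ] [ 0.6721 -0.0126  0.068 ]
fence foot side z.043
[ 0.7768 -0.1042  0.043 ] [ 0.4084 -0.1123  0.043 ]
fence face top edge top-cam z.073
[ 0.5457 -0.1056  0.073 ] [ 0.4108 -0.1082  0.073 ]
fence face top edge side-cam
[ 0.774  -0.1016  0.073 ] [ 0.4106 -0.1151  0.073 ]
bit tip
[ 0.651  -0.0791  0.08  ]
table front edge top
[0.777  0.0563 0.043 ] [0.4083 0.0533 0.043 ]
table front edge side
[0.773  0.0635 0.043 ] [0.4085 0.0569 0.043 ]
rail top corners top z.068: back far, back near, ridge far, ridge near
[ 0.6992 -0.0358  0.068 ] [ 0.4016 -0.0716  0.068 ] [0.6947 0.0015 0.068 ] [ 0.3974 -0.0339  0.068 ]
rail top side: back far, back near, ridge far, near
[ 0.699  -0.0326  0.068 ] [ 0.4025 -0.0668  0.068 ] [0.6932 0.0071 0.068 ] [ 0.3991 -0.0316  0.068 ]
```

```bash
python3 -m jog '[{"tx":-5,"ty":-5,"tz":0,"spin":-3,"grip":0.74},{"tx":-10,"ty":-10,"tz":0,"spin":-6,"grip":0.74},{"tx":-13.5,"ty":-13.5,"tz":0,"spin":-8,"grip":0.74},{"tx":-17,"ty":-17,"tz":0,"spin":-10,"grip":0.74},{"tx":-20.5,"ty":-20.5,"tz":0,"spin":-13,"grip":0.74},{"tx":-24,"ty":-24,"tz":0,"spin":-16,"grip":0.74},{"tx":-27.5,"ty":-27.5,"tz":0,"spin":-19,"grip":0.74},{"tx":-31,"ty":-31,"tz":0,"spin":-22,"grip":0.74},{"tx":-34.5,"ty":-34.5,"tz":0,"spin":-25.2,"grip":0.74},{"tx":-38,"ty":-38,"tz":0,"spin":-25.2,"grip":0.74}]'
cat >> h.py <<'E'
def go(x,y,z,yaw):
    """print jog values from the measured pose to world TCP x,y,z with tool y at angle yaw (deg)"""
    from scipy.spatial.transform import Rotation as Ro
    s=sensors.sense();M=Ro.from_quat(s["orientation"]).as_matrix()
    d=M.T@(np.array([x,y,z])-s["position"])*100
    cur=np.degrees(np.arctan2(M[1,1],M[0,1]))
    print("t",s["time_s"],"pos",s["position"].round(4),"yaw",cur.round(2),"F",s["force"].round(1),"open",round(s["opening"],4),"-> txyz",d.round(2),"spin",round(-((yaw-cur+180)%360-180),2))
E
python3 -c "
from h import *
go(.528,-.0307,.15,96.8)"
```

```text
time_s: 1.3
position: [0.4296, 0.168, 0.2487]
orientation: [-0.06, 0.998, 0.0, 0.0]
force: [1.2, 0.3, -0.5]
opening: 0.0633
t 1.3 pos [0.4296 0.168  0.2487] yaw 96.89 F [ 1.2  0.3 -0.5] open 0.0633 -> txyz [ -7.38 -20.91   9.86] spin 0.09
```

```bash
python3 -m jog '[{"tx":-1.5,"ty":-4.4,"tz":0,"spin":0,"grip":0.74},{"tx":-3,"ty":-8.8,"tz":0,"spin":0,"grip":0.74},{"tx":-4.5,"ty":-13.2,"tz":0,"spin":0,"grip":0.74},{"tx":-6.1,"ty":-17.6,"tz":0,"spin":0,"grip":0.74},{"tx":-6.1,"ty":-17.6,"tz":3,"spin":0,"grip":0.74},{"tx":-6.1,"ty":-17.6,"tz":7,"spin":0,"grip":0.74},{"tx":-6.1,"ty":-17.6,"tz":11,"spin":0,"grip":0.74},{"tx":-6.1,"ty":-17.6,"tz":13,"spin":0,"grip":0.74},{"tx":-6.1,"ty":-17.6,"tz":13,"spin":0,"grip":0.74},{"tx":-6.1,"ty":-17.6,"tz":13,"spin":0,"grip":0.74}]'
python3 -c "
from h import *
go(.528,-.0307,.063,96.8)
a=snapshot('side');t=snapshot('top')
f=lambda d,u,v,k:cv2.resize(d['image'][v:v+100,u:u+130,::-1],None,fx=k,fy=k,interpolation=cv2.INTER_CUBIC)
cv2.imwrite('pics/c2.png',np.hstack([f(a,255,130,3),f(t,280,150,3)]))"
```

```text
time_s: 2.3
position: [0.5109, 0.0023, 0.1188]
orientation: [-0.059, 0.998, -0.0, 0.0]
force: [-0.6, -0.0, -0.4]
opening: 0.0631
t 2.3 pos [0.5109 0.0023 0.1188] yaw 96.82 F [-0.6 -0.  -0.4] open 0.0631 -> txyz [-1.3  -3.48  5.58] spin 0.02
```

View pics/c2.png

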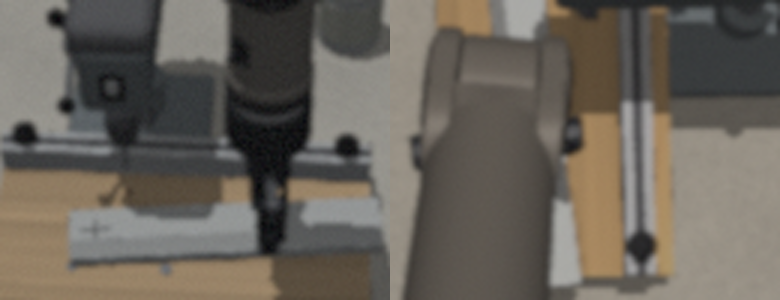

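```bash
python3 -m jog '[{"tx":-0.6,"ty":-1.8,"tz":0,"spin":0,"grip":0.74},{"tx":-1.3,"ty":-3.5,"tz":0,"spin":0,"grip":0.74},{"tx":-1.3,"ty":-3.5,"tz":0,"spin":0,"grip":0.74},{"tx":-1.3,"ty":-3.5,"tz":1.5,"spin":0,"grip":0.74},{"tx":-1.3,"ty":-3.5,"tz":3,"spin":0,"grip":0.74},{"tx":-1.3,"ty":-3.5,"tz":4,"spin":0,"grip":0.74},{"tx":-1.3,"ty":-3.5,"tz":4.6,"spin":0,"grip":0.74},{"tx":-1.3,"ty":-3.5,"tz":5.1,"spin":0,"grip":0.74},{"tx":-1.3,"ty":-3.5,"tz":5.5,"spin":0,"grip":0.74},{"tx":-1.3,"ty":-3.5,"tz":5.5,"spin":0,"grip":0.74}]'
python3 -c "
from h import *
go(.528,-.0307,.063,96.8)"
```

```text
time_s: 3.4
position: [0.5274, -0.0307, 0.0631]
orientation: [-0.06, 0.998, 0.0, -0.0]
force: [-0.6, -0.1, 0.1]
opening: 0.0633
t 3.4 pos [ 0.5274 -0.0307  0.0631] yaw 96.82 F [-0.6 -0.1  0.1] open 0.0633 -> txyz [-0.06 -0.01  0.01] spin 0.02
```

```bash
python3 -m jog '[{"tx":0,"ty":0,"tz":0,"spin":0,"grip":0.66},{"tx":0,"ty":0,"tz":0,"spin":0,"grip":0.62},{"tx":0,"ty":0,"tz":0,"spin":0,"grip":0.58},{"tx":0,"ty":0,"tz":0,"spin":0,"grip":0.54},{"tx":0,"ty":0,"tz":0,"spin":0,"grip":0.5},{"tx":0,"ty":0,"tz":0,"spin":0,"grip":0.5},{"tx":0,"ty":0,"tz":0,"spin":0,"grip":0.5},{"tx":0,"ty":0,"tz":0,"spin":0,"grip":0.5},{"tx":0,"ty":0,"tz":0,"spin":0,"grip":0.5},{"tx":0,"ty":0,"tz":0,"spin":0,"grip":0.5}]'
python3 -c "
from h import *
go(.503,-.064,.063,91)"
```

```text
time_s: 4.4
position: [0.5281, -0.031, 0.0641]
orientation: [-0.059, 0.998, 0.0, 0.001]
force: [-1.2, 0.5, 5.8]
opening: 0.0481
t 4.4 pos [ 0.5281 -0.031   0.0641] yaw 96.81 F [-1.2  0.5  5.8] open 0.0481 -> txyz [ 2.88 -2.98  0.11] spin 5.81
```

```bash
python3 -m jog '[{"tx":0.4,"ty":-0.4,"tz":-0.05,"spin":0.8,"grip":0.5},{"tx":0.8,"ty":-0.8,"tz":-0.05,"spin":1.6,"grip":0.5},{"tx":1.2,"ty":-1.2,"tz":-0.05,"spin":2.5,"grip":0.5},{"tx":1.6,"ty":-1.5,"tz":-0.05,"spin":3.4,"grip":0.5},{"tx":2.0,"ty":-1.8,"tz":-0.05,"spin":4.3,"grip":0.5},{"tx":2.4,"ty":-2.1,"tz":-0.05,"spin":5.1,"grip":0.5},{"tx":2.85,"ty":-2.5,"tz":-0.05,"spin":5.8,"grip":0.5},{"tx":2.85,"ty":-2.5,"tz":-0.05,"spin":5.8,"grip":0.5},{"tx":2.85,"ty":-2.5,"tz":-0.05,"spin":5.8,"grip":0.5},{"tx":2.85,"ty":-2.5,"tz":-0.05,"spin":5.8,"grip":0.5}]'
python3 -c "
from h import *
go(.503,-.060,.063,91)
a=snapshot('side')
f=lambda d,u,v,k:cv2.resize(d['image'][v:v+75,u:u+135,::-1],None,fx=k,fy=k,interpolation=cv2.INTER_CUBIC)
cv2.imwrite('pics/c3.png',f(a,250,160,5.9))"
```

```text
time_s: 5.4
position: [0.5017, -0.0601, 0.0641]
orientation: [-0.008, 1.0, -0.0, -0.0]
force: [-1.5, 0.2, 7.5]
opening: 0.0483
t 5.4 pos [ 0.5017 -0.0601  0.0641] yaw 90.91 F [-1.5  0.2  7.5] open 0.0483 -> txyz [-0.13  0.    0.11] spin -0.09
```

View pics/c3.png

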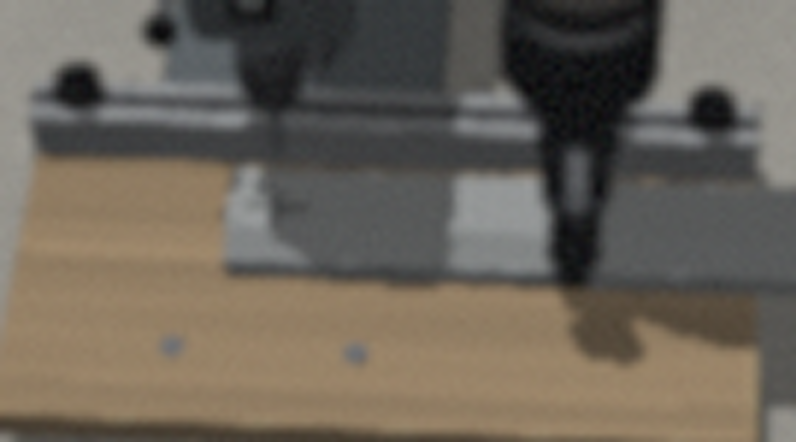

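```bash
python3 -c "
from h import *
import sys
fs=[snapshot('side')['image'].astype(float) for _ in range(6)]
im=np.mean(fs,0);c=im[165:207,275:325].mean(2)
c=np.clip((c-30)*2,0,255).astype(np.uint8);c=cv2.createCLAHE(3,(3,3)).apply(c)
cv2.imwrite('pics/c4.png',cv2.resize(c,None,fx=14,fy=14,interpolation=cv2.INTER_CUBIC))"
```

```text
(no output)
```

View pics/c4.png

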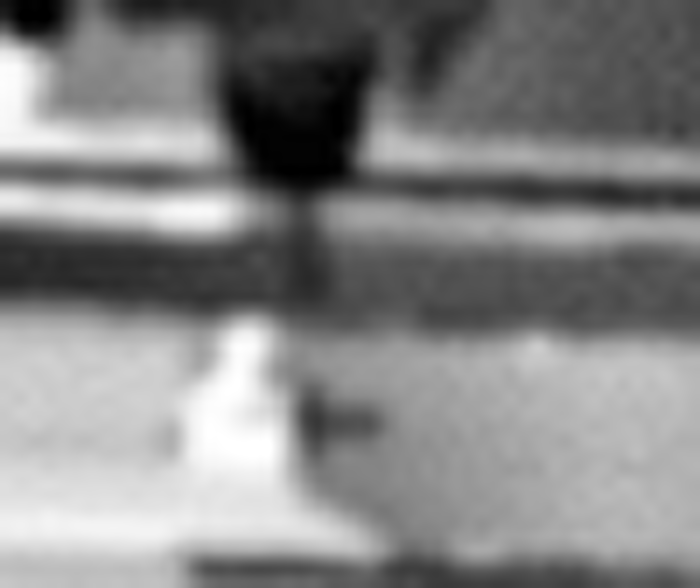

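```bash
python3 -c "
from h import *
s=snapshot('side')
B=onplane(s,(296.4,185.9),.080);C=onplane(s,(297.1,194.5),.068);print(B,C)
print(onplane(s,(296.4+1,185.9),.080)-B)
b2=onplane(s,(296.3,178.5),.085+.015);print('bit higher',b2)"
```

```text
[ 0.65057523 -0.08104106  0.08      ] [ 0.64676778 -0.05835748  0.068     ]
[-0.00292409 -0.00017932  0.        ]
bit higher [ 0.65093408 -0.09205718  0.1       ]
```

```bash
python3 -m jog '[{"tx":-0.1,"ty":0,"tz":0,"spin":0,"grip":0.5},{"tx":-0.25,"ty":0,"tz":0,"spin":0,"grip":0.5},{"tx":-0.25,"ty":0,"tz":0,"spin":0,"grip":0.5},{"tx":-0.25,"ty":0,"tz":0,"spin":0,"grip":0.5},{"tx":-0.25,"ty":0,"tz":0,"spin":0,"grip":0.6},{"tx":-0.25,"ty":0,"tz":0,"spin":0,"grip":0.65},{"tx":-0.25,"ty":0,"tz":0,"spin":0,"grip":0.67},{"tx":-0.25,"ty":0,"tz":0,"spin":0,"grip":0.67},{"tx":-0.25,"ty":0,"tz":-2,"spin":0,"grip":0.67},{"tx":-0.25,"ty":0,"tz":-5,"spin":0,"grip":0.67}]'
python3 -c "
from h import *
go(.525,-.01,.12,1)"
```

```text
time_s: 6.8
position: [0.5029, -0.0589, 0.1127]
orientation: [-0.009, 1.0, -0.0, -0.002]
force: [0.2, 0.0, 1.2]
opening: 0.0571
t 6.8 pos [ 0.5029 -0.0589  0.1127] yaw 91.03 F [0.2 0.  1.2] open 0.0571 -> txyz [-2.29  4.85 -0.75] spin 90.03
```

```bash
python3 -m jog '[{"tx":0,"ty":1,"tz":-2,"spin":8,"grip":0.6},{"tx":0,"ty":2.5,"tz":-2,"spin":16,"grip":0.6},{"tx":-0.5,"ty":4,"tz":-2,"spin":24,"grip":0.6},{"tx":-1,"ty":5.5,"tz":-2,"spin":32,"grip":0.6},{"tx":-1.2,"ty":6.8,"tz":-2,"spin":40,"grip":0.6},{"tx":-1.2,"ty":6.8,"tz":-2,"spin":48,"grip":0.6},{"tx":-1.2,"ty":6.8,"tz":-1,"spin":56,"grip":0.6},{"tx":-1.2,"ty":6.8,"tz":0,"spin":64,"grip":0.6},{"tx":-1.2,"ty":6.8,"tz":0,"spin":72,"grip":0.6},{"tx":-1.2,"ty":6.8,"tz":0,"spin":80,"grip":0.6}]'
python3 -c "
from h import *
go(.515,.00,.079,1)
fs=[snapshot('side')['image'].astype(float) for _ in range(6)]
im=np.mean(fs,0)
np.save('im.npy',im)
c=im[165:207,275:325].mean(2)
for r in range(189,202): print(r,im[r,288:310].mean(1).round().astype(int))"
```

```text
time_s: 7.8
position: [0.515, 0.0092, 0.1133]
orientation: [0.638, 0.77, -0.0, -0.0]
force: [-0.6, 0.5, 0.4]
opening: 0.0516
t 7.8 pos [0.515  0.0092 0.1133] yaw 10.7 F [-0.6  0.5  0.4] open 0.0516 -> txyz [-0.91 -0.17  3.43] spin 9.7
189 [106 102 117 135 142 135 111  92  85  84  84  84  84  84  84  84  82  81
  82  83  81  81]
190 [106 102 119 140 145 131 107  92  88  89  90  90  89  89  89  89  89  89
  89  89  89  88]
191 [105 108 127 144 145 125 100  88  86  87  90  90  90  90  90  89  89  90
  89  90  90  89]
192 [116 127 141 150 147 128 108  93  82  84  88  90  89  90  90  89  89  90
  89  90  89  89]
193 [133 142 146 145 141 136 123 101  79  78  85  86  86  89  89  90  89  89
  89  90  89  89]
194 [143 148 143 135 132 133 128 104  77  71  77  78  80  84  89  89  89  89
  90  89  89  90]
195 [144 149 146 140 138 141 136 109  80  72  75  77  78  83  88  90  90  89
  90  89  89  91]
196 [144 150 152 150 151 152 142 114  86  80  82  83  85  86  89  89  89  90
  89  90  90  90]
197 [144 148 150 152 152 153 143 117  91  87  88  89  89  89  90  89  90  90
  90  89  90  89]
198 [138 140 142 144 143 143 137 118  98  89  90  91  91  90  90  91  89  90
  90  91  91  90]
199 [133 134 134 134 134 135 132 122 106  94  90  90  90  91  90  91  92  92
  91  91  91  90]
200 [132 132 133 133 133 134 133 128 115 103  94  92  90  90  91  90  90  92
  90  91  91  91]
201 [133 133 133 133 134 133 134 131 127 118 109 102  95  91  90  90  91  89
  91  91  91  91]
```

```bash
python3 -m jog '[{"tx":-0.45,"ty":-0.1,"tz":0.5,"spin":6,"grip":0.6},{"tx":-0.45,"ty":-0.1,"tz":1.5,"spin":9.7,"grip":0.6},{"tx":-0.45,"ty":-0.1,"tz":2.5,"spin":9.7,"grip":0.6},{"tx":-0.45,"ty":-0.1,"tz":3.0,"spin":9.7,"grip":0.6},{"tx":-0.45,"ty":-0.1,"tz":3.4,"spin":9.7,"grip":0.6},{"tx":-0.45,"ty":-0.1,"tz":3.4,"spin":9.7,"grip":0.6},{"tx":-0.45,"ty":-0.1,"tz":3.4,"spin":9.7,"grip":0.6},{"tx":-0.45,"ty":-0.1,"tz":3.4,"spin":9.7,"grip":0.6},{"tx":-0.45,"ty":-0.1,"tz":3.4,"spin":9.7,"grip":0.6},{"tx":-0.45,"ty":-0.1,"tz":3.4,"spin":9.7,"grip":0.6}]'
python3 -c "
from h import *
go(.515,-.02,.079,1)"
```

```text
time_s: 9.1
position: [0.5156, 0.0047, 0.08]
orientation: [0.699, 0.715, 0.0, 0.0]
force: [-0.7, -0.6, 0.1]
opening: 0.0511
t 9.1 pos [0.5156 0.0047 0.08  ] yaw 1.34 F [-0.7 -0.6  0.1] open 0.0511 -> txyz [-2.47 -0.11  0.1 ] spin 0.34
```

```bash
python3 -m jog '[{"tx":-0.6,"ty":0,"tz":0,"spin":0.3,"grip":0.6},{"tx":-1.2,"ty":0,"tz":0,"spin":0.3,"grip":0.6},{"tx":-1.8,"ty":0,"tz":0,"spin":0.3,"grip":0.6},{"tx":-2.3,"ty":0,"tz":0,"spin":0.3,"grip":0.6},{"tx":-2.7,"ty":0,"tz":0,"spin":0.3,"grip":0.6},{"tx":-3.1,"ty":0,"tz":0,"spin":0.3,"grip":0.6},{"tx":-3.5,"ty":0,"tz":0,"spin":0.3,"grip":0.6},{"tx":-3.9,"ty":0,"tz":0,"spin":0.3,"grip":0.6},{"tx":-4.3,"ty":0,"tz":0,"spin":0.3,"grip":0.6},{"tx":-4.3,"ty":0,"tz":0,"spin":0.3,"grip":0.6}]'
python3 - <<'E'
from h import *
go(.515,-.05,.079,1)
im=np.mean([snapshot('side')['image'].astype(float) for _ in range(4)],0)[150:225,250:385,::-1]
cv2.imwrite('pics/c5.png',np.clip(cv2.resize(im,None,fx=5.9,fy=5.9,interpolation=cv2.INTER_CUBIC)*1.5,0,255))
E
```

```text
time_s: 10.1
position: [0.5164, -0.039, 0.0799]
orientation: [0.701, 0.713, 0.0, 0.0]
force: [0.4, -0.1, 0.3]
opening: 0.0514
t 10.1 pos [ 0.5164 -0.039   0.0799] yaw 0.97 F [ 0.4 -0.1  0.3] open 0.0514 -> txyz [-1.09 -0.16  0.09] spin -0.03[ WARN:0@4.215] global loadsave.cpp:1063 imwrite_ Unsupported depth image for selected encoder is fallbacked to CV_8U.
```

View pics/c5.png

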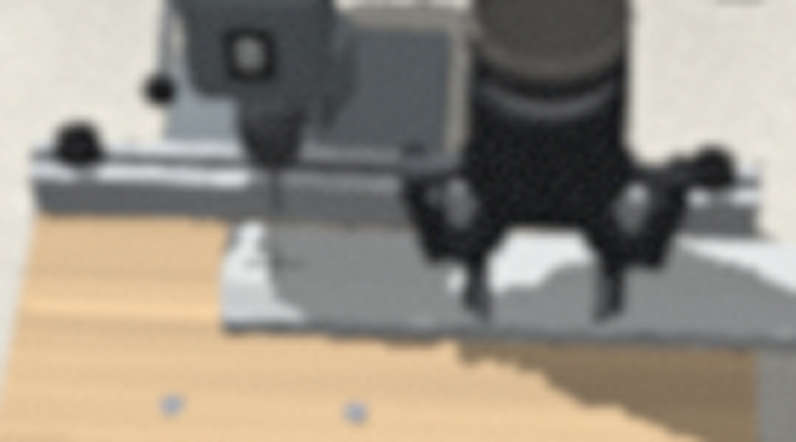

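```bash
python3 - <<'E'
from h import *
s=snapshot('side')
for z in (.055,.06,.065,.07,.075):
    print(z,[proj(s,(.5424,y,z)).round(1) for y in(-.05,-.039,-.028)])
print(proj(s,(.5424,-.033,.055)),proj(s,(.5424,-.046,.068)))
E
```

```text
0.055 [array([332.6, 201.2]), array([332.4, 204.1]), array([332.2, 207.1])]
0.06 [array([332.6, 200.1]), array([332.4, 203. ]), array([332.2, 206. ])]
0.065 [array([332.6, 199. ]), array([332.4, 201.9]), array([332.2, 204.9])]
0.07 [array([332.6, 197.9]), array([332.4, 200.8]), array([332.2, 203.8])]
0.075 [array([332.6, 196.8]), array([332.4, 199.7]), array([332.2, 202.6])]
[332.2652295  205.73339155] [332.54245925 199.4165669 ]
```

```bash
python3 -m jog '[{"tx":1.5,"ty":0,"tz":0,"spin":0,"grip":0.6},{"tx":3.2,"ty":0,"tz":0,"spin":0,"grip":0.6},{"tx":3.2,"ty":0,"tz":0.6,"spin":0,"grip":0.6},{"tx":3.2,"ty":0,"tz":1.1,"spin":0,"grip":0.6},{"tx":2.7,"ty":0,"tz":1.1,"spin":0,"grip":0.6},{"tx":2.1,"ty":0,"tz":1.1,"spin":0,"grip":0.6},{"tx":1.6,"ty":0,"tz":1.1,"spin":0,"grip":0.6},{"tx":1.2,"ty":0,"tz":1.1,"spin":0,"grip":0.6},{"tx":0.8,"ty":0,"tz":1.1,"spin":0,"grip":0.6},{"tx":0.4,"ty":0,"tz":1.1,"spin":0,"grip":0.6}]'
python3 - <<'E'
from h import *
go(.515,-.05,.069,1)
E
```

```text
time_s: 11.35
position: [0.5165, -0.0345, 0.069]
orientation: [0.701, 0.713, 0.0, -0.0]
force: [-0.1, 1.6, 1.0]
opening: 0.0515
t 11.35 pos [ 0.5165 -0.0345  0.069 ] yaw 1.02 F [-0.1  1.6  1. ] open 0.0515 -> txyz [-1.54 -0.18 -0.  ] spin 0.02
```

```bash
python3 -m jog '[{"tx":-0.3,"ty":0,"tz":0,"spin":0,"grip":0.6},{"tx":-0.6,"ty":0,"tz":0,"spin":0,"grip":0.6},{"tx":-0.9,"ty":0,"tz":0,"spin":0,"grip":0.6},{"tx":-1.2,"ty":0,"tz":0,"spin":0,"grip":0.6},{"tx":-1.4,"ty":0,"tz":0,"spin":0,"grip":0.6},{"tx":-1.6,"ty":0,"tz":0,"spin":0,"grip":0.6},{"tx":-1.7,"ty":0,"tz":0,"spin":0,"grip":0.6},{"tx":-1.8,"ty":0,"tz":0,"spin":0,"grip":0.6},{"tx":-1.8,"ty":0,"tz":0,"spin":0,"grip":0.6},{"tx":-1.8,"ty":0,"tz":0,"spin":0,"grip":0.6}]'
python3 - <<'E'
from h import *
go(.515,-.06,.069,1)
im=np.mean([snapshot('side')['image'].astype(float) for _ in range(4)],0)[160:220,250:385,::-1]
cv2.imwrite('pics/c6.png',np.clip(cv2.resize(im,None,fx=5.9,fy=5.9,interpolation=cv2.INTER_CUBIC)*1.5,0,255).astype(np.uint8))
E
```

```text
time_s: 12.35
position: [0.5168, -0.0506, 0.0688]
orientation: [0.7, 0.714, 0.001, -0.001]
force: [-0.1, 4.5, 3.7]
opening: 0.0511
t 12.35 pos [ 0.5168 -0.0506  0.0688] yaw 1.07 F [-0.1  4.5  3.7] open 0.0511 -> txyz [-0.94 -0.2  -0.02] spin 0.07
```

View pics/c6.png

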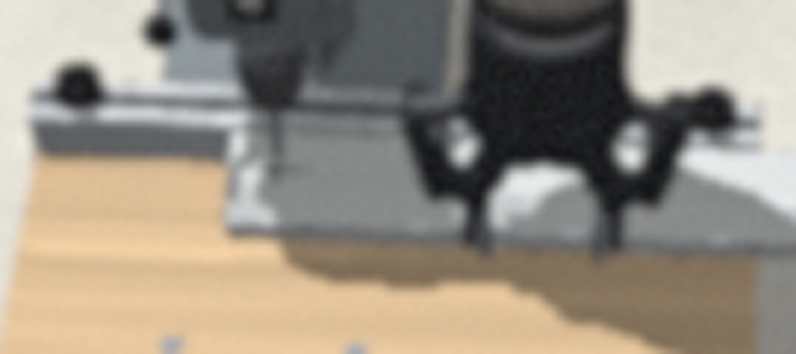

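```bash
python3 - <<'E'
from h import *
im=np.mean([snapshot('side')['image'].astype(float) for _ in range(8)],0)
c=im[172:200,280:316].mean(2)
c=cv2.createCLAHE(3,(2,2)).apply(np.clip((c-20)*2,0,255).astype(np.uint8))
cv2.imwrite('pics/c7.png',cv2.resize(c,None,fx=20,fy=20,interpolation=cv2.INTER_CUBIC))
for r in range(174,200): print(r,im[r,286:307].mean(1).round().astype(int))
E
```

```text
174 [128 124 122 114  89  55  33  29  30  32  31  30  30  31  42  65  77  75
  69  67  66]
175 [131 130 129 122 101  69  43  30  31  30  30  30  30  34  52  72  84  84
  82  82  78]
176 [107 107 109 106  93  74  50  35  30  29  27  29  29  36  53  70  79  81
  81  81  80]
177 [79 81 84 85 81 71 56 41 33 31 29 30 31 36 46 56 61 62 62 63 64]
178 [ 96  99  99 100  99  92  76  61  52  45  39  42  49  50  54  56  56  56
  53  51  53]
179 [130 133 134 134 131 120  99  81  73  62  54  59  70  73  75  74  74  72
  70  67  66]
180 [136 141 141 142 137 122  99  85  77  66  59  65  77  81  83  82  83  83
  80  79  79]
181 [108 112 116 122 123 108  88  77  73  66  59  63  74  80  80  79  78  79
  79  79  80]
182 [ 76  78  92 118 128 115  95  83  78  69  61  64  76  82  81  79  79  79
  78  78  79]
183 [ 66  67  90 127 140 125 102  90  86  77  65  66  79  88  88  86  87  86
  85  85  85]
184 [ 65  68  93 131 144 126 101  91  89  80  66  67  80  90  91  90  90  91
  90  90  89]
185 [ 66  71  98 130 140 120  98  91  89  83  70  68  81  90  91  91  91  92
  91  92  91]
186 [ 72  77 102 125 125 108  
[... 543 characters left out ...]
4 133 115  97  90  90  91  92  92  92  92  92  91
  92  91  91]
193 [125 120 110 110 123 134 132 118 100  92  92  92  92  92  92  93  93  92
  92  92  92]
194 [125 122 122 123 130 135 134 126 113 103  96  92  92  92  92  93  92  93
  92  93  92]
195 [123 120 124 132 135 136 136 133 128 121 107  96  92  93  92  93  92  93
  93  93  93]
196 [120 117 124 132 134 134 134 134 136 131 116 100  93  92  92  93  92  92
  93  93  92]
197 [122 120 120 122 121 120 119 123 128 127 115  97  90  88  88  88  87  89
  90  90  89]
198 [127 122 109  99  95  94  93  95 101 103  95  84  79  77  76  75  75  78
  80  81  82]
199 [130 124 107  89  83  83  83  84  86  84  79  75  71  71  69  68  68  71
  72  72  72]
```

View pics/c7.png

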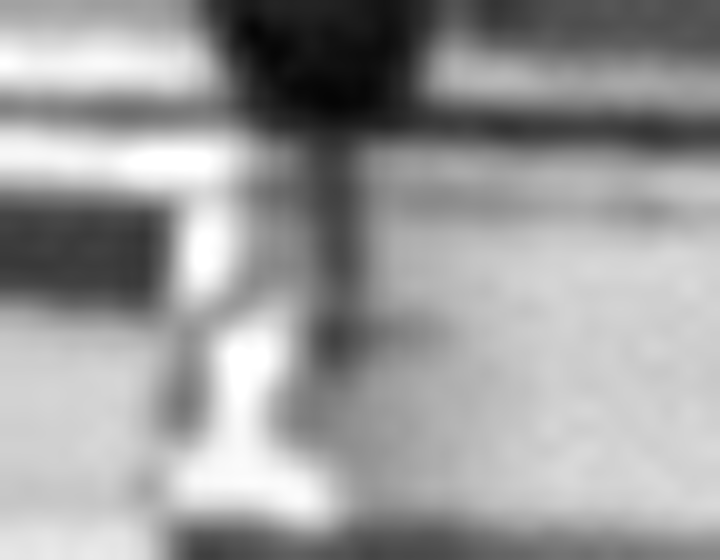

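```bash
python3 - <<'E'
from h import *
s=snapshot('side')
for x in(.649,.650,.651): print(x,[proj(s,(x,-.0815,z)).round(2) for z in(.117,.105,.095,.08,.068)], proj(s,(x+.025,-.0815,.068)).round(2), proj(s,(x+.025,-.1065,.068)).round(2),proj(s,(x-.015,-.0815,.068)).round(2))
E
```

```text
0.649 [array([296.25, 177.24]), array([296.48, 180.05]), array([296.67, 182.37]), array([296.95, 185.81]), array([297.17, 188.52])] [288.74 188.12] [289.71 181.84] [302.24 188.75]
0.65 [array([295.91, 177.22]), array([296.14, 180.04]), array([296.33, 182.36]), array([296.61, 185.79]), array([296.84, 188.5 ])] [288.4  188.11] [289.38 181.82] [301.9  188.73]
0.651 [array([295.56, 177.21]), array([295.79, 180.02]), array([295.99, 182.34]), array([296.27, 185.78]), array([296.5 , 188.48])] [288.07 188.09] [289.04 181.81] [301.56 188.72]
```

```bash
python3 -m jog '[{"tx":-0.05,"ty":0,"tz":0.05,"spin":0,"grip":0.6},{"tx":-0.1,"ty":0,"tz":0.1,"spin":0,"grip":0.6},{"tx":-0.15,"ty":0,"tz":0.15,"spin":0,"grip":0.6},{"tx":-0.2,"ty":0,"tz":0.2,"spin":0,"grip":0.6},{"tx":-0.25,"ty":0,"tz":0.25,"spin":0,"grip":0.6},{"tx":-0.3,"ty":0,"tz":0.3,"spin":0,"grip":0.6},{"tx":-0.3,"ty":0,"tz":0.3,"spin":0,"grip":0.6},{"tx":-0.3,"ty":0,"tz":0.3,"spin":0,"grip":0.6},{"tx":-0.3,"ty":0,"tz":0.3,"spin":0,"grip":0.6},{"tx":-0.3,"ty":0,"tz":0.3,"spin":0,"grip":0.6}]'
python3 -c "
from h import *
go(.515,-.06,.069,1)"
```

```text
time_s: 14.0
position: [0.517, -0.0508, 0.0683]
orientation: [0.7, 0.714, 0.003, -0.004]
force: [-7.5, 12.3, 30.6]
opening: 0.0517
t 14.0 pos [ 0.517  -0.0508  0.0683] yaw 1.11 F [-7.5 12.3 30.6] open 0.0517 -> txyz [-0.92 -0.22 -0.08] spin 0.11
```

```bash
python3 -m jog '[{"tx":-0.05,"ty":-0.03,"tz":-0.03,"spin":0,"grip":0.6},{"tx":-0.1,"ty":-0.06,"tz":-0.06,"spin":0,"grip":0.6},{"tx":-0.15,"ty":-0.1,"tz":-0.1,"spin":0,"grip":0.6},{"tx":-0.2,"ty":-0.1,"tz":-0.12,"spin":0,"grip":0.6},{"tx":-0.25,"ty":-0.1,"tz":-0.12,"spin":0,"grip":0.6},{"tx":-0.25,"ty":-0.1,"tz":-0.12,"spin":0,"grip":0.6},{"tx":-0.25,"ty":-0.1,"tz":-0.12,"spin":0,"grip":0.6},{"tx":-0.25,"ty":-0.1,"tz":-0.12,"spin":0,"grip":0.6},{"tx":-0.25,"ty":-0.1,"tz":-0.12,"spin":0,"grip":0.6},{"tx":-0.25,"ty":-0.1,"tz":-0.12,"spin":0,"grip":0.6}]'
python3 - <<'E'
from h import *
go(.515,-.06,.069,1)
im=np.mean([snapshot('side')['image'].astype(float) for _ in range(8)],0)
for r in (179,180,184,188,189,190): print(r,im[r,286:307].mean(1).round().astype(int))
im=im[160:220,250:385,::-1]
cv2.imwrite('pics/c8.png',np.clip(cv2.resize(im,None,fx=5.9,fy=5.9,interpolation=cv2.INTER_CUBIC)*1.5,0,255).astype(np.uint8))
E
```

```text
time_s: 15.0
position: [0.5169, -0.0509, 0.0685]
orientation: [0.7, 0.714, 0.004, -0.004]
force: [-1.8, 15.9, 19.7]
opening: 0.0512
t 15.0 pos [ 0.5169 -0.0509  0.0685] yaw 1.18 F [-1.8 15.9 19.7] open 0.0512 -> txyz [-0.91 -0.21 -0.06] spin 0.18
179 [130 134 134 134 131 120  99  82  72  62  53  60  68  73  75  74  74  72
  69  67  66]
180 [136 141 141 142 137 121 100  85  76  67  58  65  76  81  82  82  82  82
  80  79  80]
184 [ 65  68  94 130 144 126 101  90  89  79  67  67  79  90  91  91  91  90
  90  90  90]
188 [110 109 107 104 110 121 127 125 108  83  68  70  76  81  83  84  88  90
  91  91  92]
189 [121 118 111 105 118 138 145 134 112  85  71  72  80  84  86  87  88  91
  90  91  90]
190 [125 121 109 103 118 140 145 132 108  89  79  81  88  89  91  90  91  91
  91  90  90]
```

View pics/c8.png

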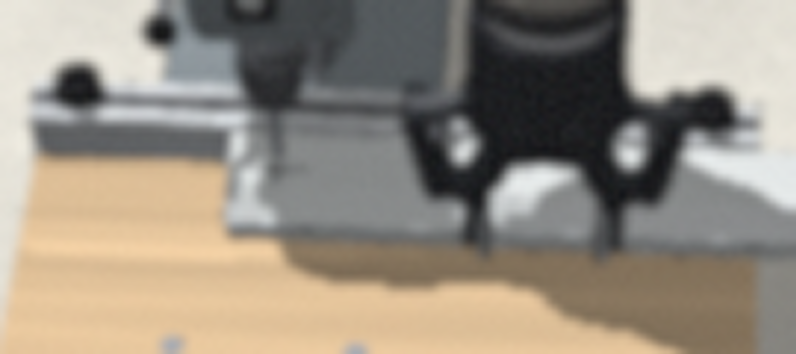

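```bash
python3 -c "
from plant import sensors,close_job
s=sensors.sense();print(s['time_s'],s['force'].round(1));print(close_job())"
```

```text
15.4 [-2.9 15.1 19.6]
the job is handed in; nothing more can be done
None
```

The rail is against the fence with its cross under the bit. I handed the job in at 15.4 s with the fingers still pushing on the sloped front edge.

**What I did:** I gripped the rail, slid it parallel to the fence and lined it up along x, then let go. I then pushed it back against the fence with both fingertips on the slope and raised the force.

**Last checks:**
- **Push:** the last wrist reading was about 15 N back against the fence and 20 N down, with 3 N sideways. The rail did not move in the picture while the force rose.
- **Cross:** in the side camera it sits in line with the bit. Estimates of the leftover offset along the fence ran from about -0.5 to +1 mm. A cruder reading from the rail's end was ±2 mm and averaged to about zero.
- **Flush:** the cross is at the picture height expected for a flush rail. The rail's front edge looks parallel to the fence to within what I could read.
- **Surroundings:** the forces I read after each move showed no sign of knocking the bit or the head. I did not go near the bystanders, but I took no final picture of them.

**What went wrong on the way:**
- The fingertips were higher than I expected when part open, so the first push passed over the rail without touching it. I repeated it lower.
- The first hard push gave about 31 N down against 12 N back, so I rebalanced it.
- The bit's x position from the table edges and from the bit itself disagreed by about 2 mm. I relied on comparing bit and cross directly in the same picture.

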